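Slide the tall charm stand into the empty display bay

TASK

Without gripping or lifting it, push the tall charm stand by its white foot so that it slides upright across the counter into the empty bay of the grey display rack, until the foot rests against the bay's back wall, then leave it standing there. Keep the fingers off its brass neck, never let it tip, and do not disturb the ring cone, the cream jar or the jewel box.

Things in the scene. Friction and masses are not known exactly. Their poses are not given: they have to be found in the camera images.
- charm_stand: tall, narrow, loose charm stand, about 0.3 to 0.6 kg, 228 mm high in all. Round about its upright axis. Its foot is a plain white ceramic cylinder 64 mm in diameter and 30 mm high; the brass neck stands on it. Origin: centre of the foot's underside, on the counter; z up. It stands on the counter between the robot and the rack. It slides when pushed on the foot and topples when pushed high on the neck.
- neck: the stand's brass neck, fixed on the foot: a cone 40 mm wide at the bottom narrows within 14 mm of height to a rod 14 mm in diameter; a disc 48 mm in diameter and 5 mm thick hung with small charms lies 185 mm above the counter, and above it a ball finial ends at 228 mm. Origin: on the axis, at the top of the foot (30 mm above the counter); z up.
- empty_bay: the empty one of the rack's three bays (it may be the left, middle or right one), with a thin flat grey felt on the counter that does not hinder sliding. Origin: on the counter, half-way between the bay's side walls, at the place of the stand's origin when its foot just touches the back wall. +x points into the bay, square to the back wall, whose face is 32 mm beyond the origin; y along the back wall; z up.
- rack: fixed grey display rack without a floor: a straight back wall 308 mm long, 12 mm thick, and four side walls 8 mm thick forming three bays side by side, open towards the robot, each 92 mm wide inside and 45 mm deep, all walls 45 mm high. Origin: on the counter at the middle bay, 32 mm in front of the back wall's face; +x points into the bays, y along the back wall; bay centre lines at y = -100, 0 and 100 mm. The front ends of the side walls are at x = -13 mm.
- ring_cone: bystander in one of the bays: pale wooden ring cone, 52 mm wide at the base, 88 mm high, loose. Origin: centre of its underside.
- cream_jar: bystander in another bay: amber jar of polishing cream, 50 mm in diameter, 60 mm high, loose. Origin: centre of its underside.
- jewel_box: bystander to the right on the counter: dark wooden jewel box, 74 x 74 x 50 mm, loose. Origin: centre of its underside.
- sorting_tray: fixed white tray of charms to the left on the counter, 300 mm (its x) by 225 mm (its y), 40 mm high, not part of the work. Origin: centre of its underside.
Not all that is in view belongs to the job. There is more than one size of the charm_stand; the one meant has the size given above.

How it is judged:
By the outcome, as a careful person would: the job done as asked, in the order asked, and still so for the second after the job is handed in, with the robot touching nothing.
It also fails if it takes over 64 s, if anything falls off the work surface, if the arm or the gripper's body presses on something with over 40 N, if the wrist force passes 120 N, or if a joint passes its speed limit or range.

ROBOT

A 7-joint arm with a two-finger parallel gripper is mounted at the origin on the work surface. World frame = base frame: x ahead of the robot, y to its left, z up, the work surface at z = 0. Lengths are in m, angles in rad, forces in N, time in s.
With the tool pointing down it reaches from about 0.4 to 0.875 m from the base axis. Payload 19.3 kg.
Tool frame: the origin (TCP) lies at the very end of the fingers, on their centre line; the grasp point (between the pads) lies 19 mm behind it; z points along the fingers, y is the direction in which the jaws open and shut (so a half turn about z gives the same grasp; the last joint's range is limited). The gripper opens to 85 mm and grips with 20 to 120 N. Pads are 22 mm wide; open, the fingers measure 114 mm over their backs; the gripper's body (76 mm by 85 mm) begins 54 mm behind the grasp point. The pads swing forward as they close: fully open they stand 13 mm farther back than shut.
Start: joints at [1.091, 0.521, -0.036, 1.599, 0.021, 1.021, -0.113], TCP at [0.249, -0.573, 0.194] pointing down, gripper open.
Joint ranges: [-2.91, 2.91], [-0.3, 2.13], [-1.5, 1.42], [0.17, 2.43], [-1.26, 4.41], [0.16, 1.93], [-2.52, 2.52]. Speed limits (rad/s): [1.89, 1.89, 2.39, 2.39, 3.01, 3.01, 3.01].

INTERFACE

Orientations are given as a unit quaternion [x, y, z, w].
In Python, from rig import robot gives the robot as it stands.
- The arm moves only by the tool drive_tool, never from a script. Its argument "commands" is a list of rows, each an object of numbers: "jaw": the opening, from 0 (shut) to 1 (fully open); "tx", "ty", "tz": the shift along the tool's x, y, z in cm; "yaw": the turn about the tool's z in rad. In form: [{"jaw": .., "tx": .., "ty": .., "tz": .., "yaw": ..}, ...]. A call has 1 to 12 rows; each row is the pose to reach, as a shift and turn from the pose measured when the call began, along the tool's axes at that moment; what a row does not reach only later rows make up. A row lasts 1/12 s, in which the tool goes at most 41.7 mm and 7.16 degrees, less where a joint would pass 70% of its speed; a pose out of reach is approached as far as the arm can. A call with a gripper value outside its range is refused whole. The fingers move at their own pace and stop on an object; the grip force is fixed at half the most. Time passes only in rows, so rows that repeat a pose let the fingers close. It gives the time, the measured TCP pose, the force and the opening at its end, in the units of the state.
- robot.read_state(): the state, without advancing time (a new reading comes with each control period).
- robot.get_image(name): name is "scene" or "top" or "wrist"; returns the picture (420x560x3 uint8, blue, green, red); there is no depth.
- robot.camera_model(name): a dict with "fx", "fy", "cx", "cy" (pixels), "rvec" (rotation vector, rad) and "tvec" (3), from world to camera coordinates, as OpenCV has them. Camera axes: x right, y down, z forward; pixel columns grow to the right and rows downward; lengths in m; the calibration is good to about 2 mm. A picture is of the moment at which its call begins: read the wrist's pose just before it. camera_model takes no time and is no camera call; for the wrist camera it gives the pose at the moment of the call.
- robot.job_done(): hands the job in, once; it reports no verdict.
The state is a dict: "time": time; "joint_pos": joint angles; "joint_velocities": joint speeds; "tau": joint torques, N m; "position": TCP position; "eef_rot": TCP orientation; "wrist_force": force on the tool from outside, world axes, zero at the start; "torque": the same for the moment, N m; "opening": finger opening in m.
Only numpy, scipy, OpenCV 4.12 (cv2) and the standard library are available. Lean on these libraries where they do the work, as an engineer would, in place of code of your own. Each camera call takes 0.05 s, during which the arm holds its last target. There are 200 camera calls.

## Working session

There is one attempt and no reset: what is moved stays moved. The work goes in short steps, Python scripts to look and compute and a tool call to move; the robot and the scene stay as the last step left them, time stands still between calls to the robot, and variables do not carry over. Pictures are saved under pics/ and viewed, about 8 in all and at most 12, crops included, and the job is handed in when it is done.

Besides the shell and the picture viewer there is one more tool, called after "Emit:" as name(argument=value, ...) on one line, values as JSON. drive_tool: Moves the arm, as the interface text tells. Its arguments: {"type":"object","properties":{"commands":{"type":"array"}},"required":["commands"]}

```bash
ls; mkdir -p pics
cat > h.py <<'E'
import numpy as np, cv2
from rig import robot
def ray(m,u,v):
    R=cv2.Rodrigues(np.array(m["rvec"],float))[0];t=np.array(m["tvec"],float).ravel()
    d=R.T@np.array([(u-m["cx"])/m["fx"],(v-m["cy"])/m["fy"],1]);return -R.T@t,d
def at(m,u,v,z=0):
    c,d=ray(m,u,v);return (c+d*(z-c[2])/d[2])[:2].round(4)
def px(m,P):
    K=np.array([[m["fx"],0,m["cx"]],[0,m["fy"],m["cy"]],[0,0,1]])
    return cv2.projectPoints(np.array(P,float).reshape(-1,1,3),np.array(m["rvec"],float),np.array(m["tvec"],float),K,None)[0].reshape(-1,2)
E
python3 - <<'E'
from h import *
for n in("scene","top"):
    cv2.imwrite(f"pics/{n}0.png",robot.get_image(n)); m=robot.camera_model(n);print(n,ray(m,m["cx"],m["cy"]),m["fx"])
s=robot.read_state();print(s["time"],s["position"],s["eef_rot"],s["wrist_force"])
E
```

```text
pics
scene (array([1.44149379, 0.28300767, 0.8574553 ]), array([-0.71969491, -0.20811595, -0.66236469])) 461.90632523940656
top (array([0.32823894, 0.0656262 , 1.23242627]), array([ 0.22504651, -0.00592241, -0.97433002])) 492.02557402399356
0.1 [ 0.24881037 -0.57296925  0.19349126] [ 9.79085164e-01  2.03450195e-01 -1.46732814e-04 -4.87939300e-04] [-0.21406578  1.24393461  0.82239391]
```

View pics/scene0.png

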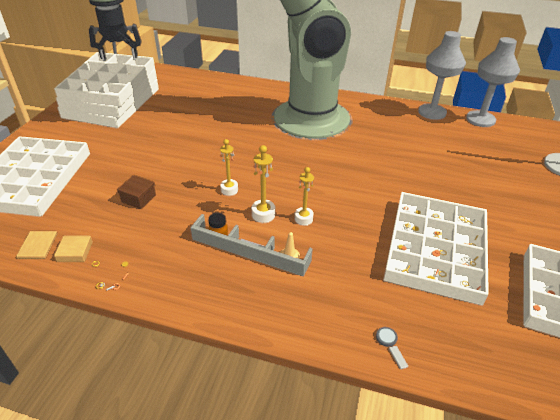

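View pics/top0.png

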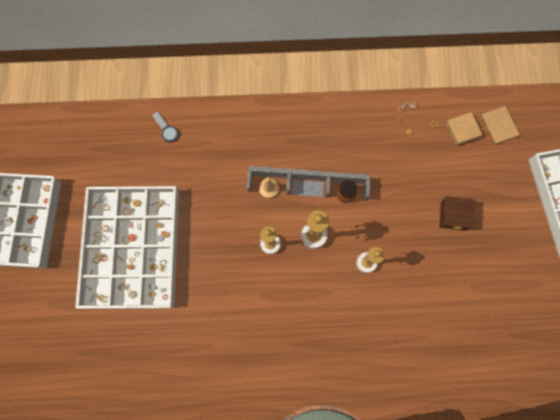

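The scene and top pictures show the empty middle bay (top ≈ 313,187), the tall stand in front of it (foot ≈ 315,235), and smaller decoy stands at (270,241) and (368,262). I'll enlarge the top view to measure them.

Run:
```python
from h import *
i=cv2.imread("pics/top0.png");m=robot.camera_model("top")
c=cv2.resize(i[150:290,235:395],None,fx=5,fy=4.2857,interpolation=cv2.INTER_CUBIC)
c=cv2.resize(i[155:275,235:395],None,fx=5,fy=5,interpolation=cv2.INTER_CUBIC);cv2.imwrite("pics/c.png",c)
hsv=cv2.cvtColor(i,cv2.COLOR_BGR2HSV)
w=((hsv[...,1]<70)&(hsv[...,2]>140)).astype(np.uint8)
n,l,st,ce=cv2.connectedComponentsWithStats(w)
for k in range(1,n):
    if st[k,4]>60 and 230<ce[k,0]<400 and 150<ce[k,1]<290: 
        h=cv2.convexHull(np.argwhere(l==k)[:,::-1].astype(np.float32));e=cv2.minEnclosingCircle(h);print(st[k],ce[k],e,at(m,*e[0],.025))
```

```text
[303 181  21  16 198] [313.62121212 187.94949495] ((313.0, 189.0), 11.662003517150879) [ 0.6657 -0.0123]
[302 226  25  23 220] [313.1        239.00909091] ((313.7069091796875, 235.03201293945312), 13.259109497070312) [ 0.5468 -0.008 ]
[260 237  20  17 152] [270.48684211 246.66447368] ((270.10870361328125, 243.44564819335938), 10.426520347595215) [0.5299 0.1013]
[356 252  21  21 172] [364.3255814  264.40697674] ((366.4550476074219, 262.4662780761719), 10.567036628723145) [ 0.4731 -0.134 ]
```

View pics/c.png

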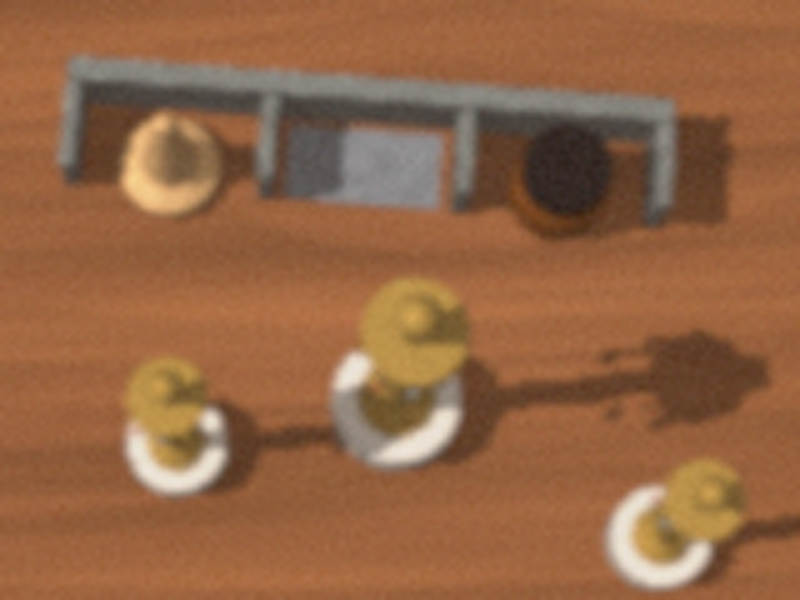

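```bash
cat > fit.py <<'E'
from h import *
from scipy.optimize import least_squares
i=cv2.imread("pics/top0.png");m=robot.camera_model("top")
f=lambda p:np.array([235+(p[0]+.5)/5-.5,155+(p[1]+.5)/5-.5])
obs=[((70,57),(44,154)),((677,100),(44,-154)),((68,166),(-13,150)),((265,182),(-13,50)),((462,195),(-13,-50)),((655,210),(-13,-150))]
O=np.array([f(a) for a,_ in obs]);L=np.array([b for _,b in obs])/1000
def W(q,L,z=.045):
    c,s=np.cos(q[2]),np.sin(q[2]);return np.c_[q[0]+c*L[:,0]-s*L[:,1],q[1]+s*L[:,0]+c*L[:,1],np.full(len(L),z)]
r=least_squares(lambda q:(px(m,W(q,L))-O).ravel(),[.65,0,0]);print(r.x,r.fun.round(1))
q=r.x
a=np.linspace(0,2*np.pi,60)
# foot from hull of white+shade outline: crop extents
fit=lambda p:np.array([px(m,[[p[0]+.032*np.cos(t),p[1]+.032*np.sin(t),z] for z in(0,.03) for t in a])])[0]
def res(p):
    P=fit(p);return [P[:,0].min()-f((331,0))[0],P[:,0].max()-f((464,0))[0],P[:,1].max()-f((0,469))[1]]
s=least_squares(res,[.55,-.01]);print(s.x,s.fun)
S=s.x
def draw(P,col,c):
    for u,v in P: cv2.circle(c,(int((u-235+.5)*5),int((v-155+.5)*5)),1,col,-1)
c=cv2.imread("pics/c.png")
lin=lambda A,B:np.array([np.array(A)+(np.array(B)-A)*t for t in np.linspace(0,1,80)])/1000
for A,B in[((44,154),(44,-154)),((32,150),(32,-150))]+[((-13,y),(32,y)) for y in(-154,-146,-54,-46,46,54,146,154)]: draw(px(m,W(q,lin(A,B))),(0,255,255),c)
draw(px(m,[[S[0]+.032*np.cos(t),S[1]+.032*np.sin(t),.03] for t in a]),(0,0,255),c)
draw(px(m,[[S[0]+.032*np.cos(t),S[1]+.032*np.sin(t),0] for t in a]),(255,0,0),c)
draw(px(m,[[S[0]+.024*np.cos(t),S[1]+.024*np.sin(t),.19] for t in a]),(0,255,0),c)
cv2.imwrite("pics/fit.png",c)
d=q[:2]-S;print("to go",d,np.hypot(*d),"heading",np.arctan2(d[1],d[0]),"rack yaw",q[2])
c_,s_=np.cos(q[2]),np.sin(q[2]);e=S-q[:2];print("stand in rack frame",c_*e[0]+s_*e[1],-s_*e[0]+c_*e[1])
E
python3 fit.py
```

```text
[ 0.66546177  0.00230405 -0.11693273] [-0.5  0.  -0.3  0.3 -0.7 -0.1 -0.3 -0.3  0.2  0.   1.6 -0. ]
[ 0.54896853 -0.00918957] [ 0.25908971 -0.25291613  0.00310146]
to go [0.11649324 0.01149363] 0.11705886966284165 heading 0.09834516256881674 rack yaw -0.11693273224477682
stand in rack frame -0.11435680777422313 -0.02500598893128461
```

View pics/fit.png

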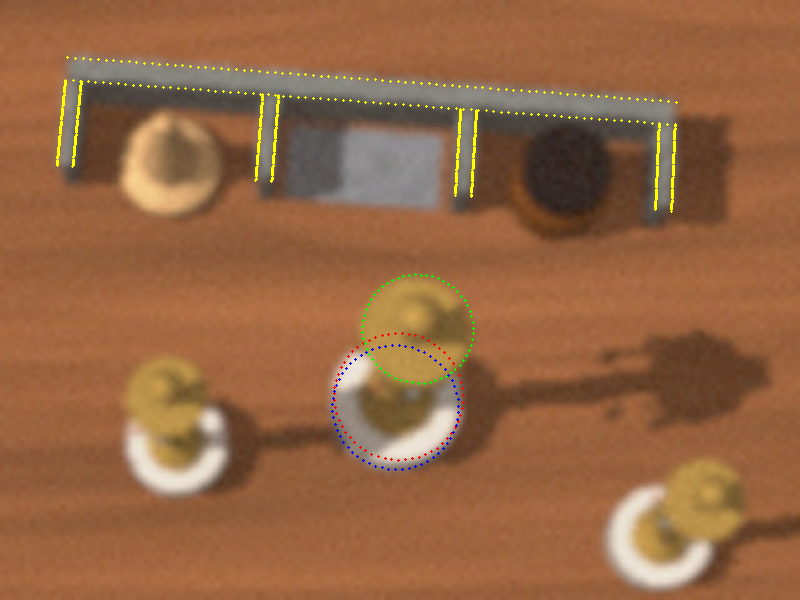

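Emit:
drive_tool(commands=[{"jaw": 1,"tx": 0,"ty": 0,"tz": -4,"yaw": 0},{"jaw": 1,"tx": 0,"ty": 0,"tz": -8,"yaw": 0},{"jaw": 1,"tx": 2.7,"ty": -3,"tz": -9.7,"yaw": -0.1},{"jaw": 1,"tx": 5.4,"ty": -6,"tz": -9.7,"yaw": -0.2},{"jaw": 1,"tx": 8.1,"ty": -9,"tz": -9.7,"yaw": -0.3},{"jaw": 1,"tx": 10.8,"ty": -12.1,"tz": -9.7,"yaw": -0.4},{"jaw": 1,"tx": 13.5,"ty": -15.1,"tz": -9.7,"yaw": -0.5},{"jaw": 1,"tx": 16.2,"ty": -18.1,"tz": -9.7,"yaw": -0.6},{"jaw": 1,"tx": 18.9,"ty": -21.2,"tz": -9.7,"yaw": -0.7},{"jaw": 1,"tx": 21.6,"ty": -24.2,"tz": -9.7,"yaw": -0.8},{"jaw": 1,"tx": 24.3,"ty": -27.2,"tz": -9.7,"yaw": -0.9},{"jaw": 1,"tx": 24.3,"ty": -27.2,"tz": -9.7,"yaw": -0.9}])

```text
time: 1.1
position: [0.3654, -0.2205, 0.2911]
eef_rot: [0.789, 0.615, 0.001, -0.0]
wrist_force: [1.0, -0.1, 0.3]
opening: 0.0851
```

```bash
cat > st.py <<'E'
from h import *
from scipy.spatial.transform import Rotation as R
import sys
s=robot.read_state();p=np.array(s["position"]);M=R.from_quat(s["eef_rot"]).as_matrix()
print(s["time"],p.round(4),"F",np.round(s["wrist_force"],1),"q7",round(s["joint_pos"][6],2),"y-axis ang",round(np.arctan2(M[1,1],M[0,1]),4),"open",s["opening"],"z",M[:,2].round(3))
if len(sys.argv)>1:
    t=np.array(eval(sys.argv[1]));print("cm",(100*M.T@(t-p)).round(2))
E
python3 st.py "[.431,-.021,.29]"; python3 -c "
from h import *
print(ray(robot.camera_model('wrist'),280,210))"
```

```text
1.1 [ 0.3654 -0.2205  0.2911] F [ 1.  -0.1  0.3] q7 0.11 y-axis ang -0.2469 open 0.08506022189885902 z [ 0.001  0.002 -1.   ]
cm [20.95  1.48  0.15]
(array([ 0.38316523, -0.14922229,  0.47228271]), array([-0.07339571, -0.2834221 , -0.95621777]))
```

Run:
```python
from h import *
m=robot.camera_model("top")
f=lambda p:(235+(p[0]+.5)/5-.5,155+(p[1]+.5)/5-.5)
for n,foot,ball in(("left",(177,445),(163,384)),("right",(660,537),(710,493)),("tall",(397,402),(418,318))):
    g=at(m,*f(foot),.024); print(n,g)
    for z in(.13,.15,.17,.18,.2,.22): print(z,at(m,*f(ball),z))
```

```text
left [0.5297 0.1016]
0.13 [0.5404 0.1039]
0.15 [0.5365 0.1032]
0.17 [0.5327 0.1025]
0.18 [0.5308 0.1022]
0.2 [0.5269 0.1015]
0.22 [0.5231 0.1008]
right [ 0.4744 -0.1346]
0.13 [ 0.4805 -0.1411]
0.15 [ 0.4778 -0.1373]
0.17 [ 0.475  -0.1336]
0.18 [ 0.4736 -0.1317]
0.2 [ 0.4709 -0.128 ]
0.22 [ 0.4681 -0.1242]
tall [ 0.547  -0.0088]
0.13 [ 0.5665 -0.0139]
0.15 [ 0.5622 -0.0124]
0.17 [ 0.5579 -0.011 ]
0.18 [ 0.5557 -0.0103]
0.2 [ 0.5514 -0.0088]
0.22 [ 0.547  -0.0074]
```

Emit:
drive_tool(commands=[{"jaw": 1,"tx": 4,"ty": 0.3,"tz": 0.1,"yaw": -0.1},{"jaw": 1,"tx": 8,"ty": 0.6,"tz": 0.1,"yaw": -0.2},{"jaw": 1,"tx": 12,"ty": 0.9,"tz": 0.1,"yaw": -0.3},{"jaw": 1,"tx": 16,"ty": 1.2,"tz": 0.1,"yaw": -0.35},{"jaw": 1,"tx": 19,"ty": 1.4,"tz": 0.1,"yaw": -0.35},{"jaw": 1,"tx": 21,"ty": 1.5,"tz": 0.1,"yaw": -0.35},{"jaw": 1,"tx": 21,"ty": 1.5,"tz": 0.1,"yaw": -0.35},{"jaw": 1,"tx": 21,"ty": 1.5,"tz": 0.1,"yaw": -0.35}])

```text
time: 1.77
position: [0.4313, -0.0199, 0.2903]
eef_rot: [0.669, 0.743, 0.001, -0.001]
wrist_force: [0.3, -0.7, -0.5]
opening: 0.0853
```

```bash
python3 st.py "[.431,-.021,.006]"
python3 - <<'E'
from h import *
m=robot.camera_model("wrist");i=robot.get_image("wrist");cv2.imwrite("pics/w1.png",i)
print(ray(m,280,210),px(m,[[.549,-.0092,.03],[.549,-.0092,.228],[.53,.101,0]]))
E
```

```text
1.7667 [ 0.4313 -0.0199  0.2903] F [ 0.3 -0.7 -0.5] q7 -0.08 y-axis ang 0.105 open 0.08531017484380145 z [ 0.     0.002 -1.   ]
cm [-0.16 -0.04 28.43]
(array([0.42359082, 0.05322652, 0.47144207]), array([ 0.0288111 , -0.29143954, -0.95619054])) [[367.82160587 167.65590456]
 [432.76717309 210.78122379]
 [362.95231178  81.53947776]]
```

View pics/w1.png

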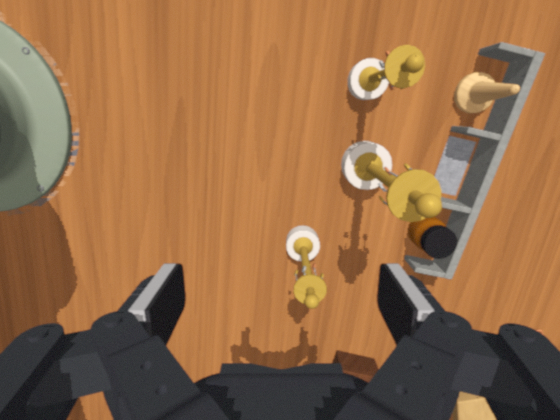

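The wrist view shows the tall stand's foot at about (367,165), against a prediction of (368,168), so the two positions agree. I'll check how far the knuckles stick out, then descend.

Run:
```python
from h import *
m=robot.camera_model("wrist");c=np.array([.4313,-.0199]);a=.105
for u,v,z in((452,300,.305),(440,270,.29),(512,325,.35),(530,345,.35),(545,345,.37),(512,325,.37)):
    d=at(m,u,v,z)-c;print(u,v,z,"fwd",d@[np.cos(a),np.sin(a)],"left",d@[-np.sin(a),np.cos(a)])
```

```text
452 300 0.305 fwd 0.0986822830765975 left -0.033024491014855654
440 270 0.29 fwd 0.09717099344806 left -0.021603194956234494
512 325 0.35 fwd 0.09978346367397625 left -0.01685082719703266
530 345 0.35 fwd 0.10975865591098402 left -0.027153037631436547
545 345 0.37 fwd 0.0972089690523886 left -0.010747387392838955
512 325 0.37 fwd 0.08324509073927876 left -0.002035894842382308
```

Emit:
drive_tool(commands=[{"jaw": 1,"tx": -0.1,"ty": -1.5,"tz": 4,"yaw": 0},{"jaw": 1,"tx": -0.1,"ty": -1.5,"tz": 8,"yaw": 0},{"jaw": 1,"tx": -0.1,"ty": -1.5,"tz": 12,"yaw": 0},{"jaw": 1,"tx": -0.1,"ty": -1.5,"tz": 16,"yaw": 0},{"jaw": 1,"tx": -0.1,"ty": -1.5,"tz": 20,"yaw": 0},{"jaw": 1,"tx": -0.1,"ty": -1.5,"tz": 23,"yaw": 0},{"jaw": 1,"tx": -0.1,"ty": -1.5,"tz": 25,"yaw": 0},{"jaw": 1,"tx": -0.1,"ty": -1.5,"tz": 27,"yaw": 0},{"jaw": 1,"tx": -0.1,"ty": -1.5,"tz": 27.5,"yaw": 0},{"jaw": 1,"tx": -0.1,"ty": -1.5,"tz": 27.5,"yaw": 0}])

```text
time: 2.65
position: [0.4154, -0.0236, 0.0145]
eef_rot: [0.67, 0.742, -0.0, -0.001]
wrist_force: [0.5, 0.6, 0.4]
opening: 0.0855
```

```bash
python3 st.py
python3 - <<'E'
from h import *
a=robot.get_image("scene")[60:290,170:350];w=robot.get_image("wrist")
cv2.imwrite("pics/s2.png",np.hstack([cv2.resize(a,None,fx=2,fy=2)[:420],cv2.resize(w,(440,420))[:, :]]))
E
```

```text
2.65 [ 0.4154 -0.0236  0.0145] F [0.5 0.6 0.4] q7 -0.48 y-axis ang 0.1027 open 0.08546975689990186 z [-0.002  0.001 -1.   ]
```

View pics/s2.png

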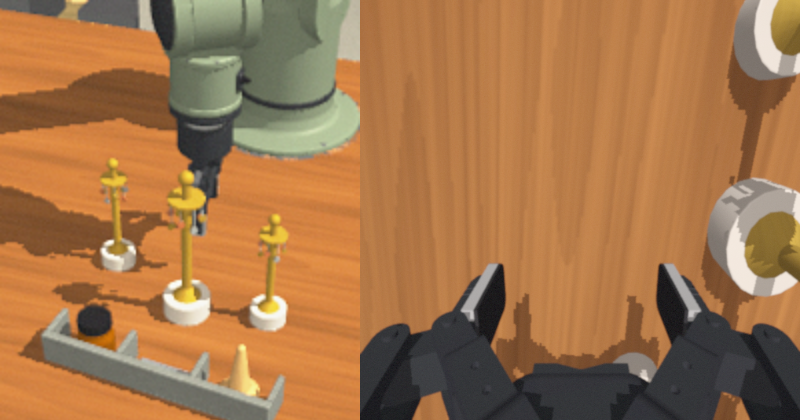

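Run:
```python
from h import *
from scipy.spatial.transform import Rotation as R
m=robot.camera_model("wrist");s=robot.read_state();M=R.from_quat(s["eef_rot"]).as_matrix();p=np.array(s["position"]);print(m["fx"])
# image 2 tool-fixed pixels from w1
for h in(0,.013,.03,.04,.05,.06):
    print(h,[tuple(((M.T@(np.r_[at(m,u,v,p[2]+h),p[2]+h]-p))[:2]*1000).round(0)) for u,v in((181,265),(379,265),(133,322),(428,322),(452,305),(512,325))])
for y in(-.0425,.0425,-.057,.057):
    print(y,px(m,[p+M@[x,y,-z] for x,z in((.011,0),(-.011,0),(.011,.013),(-.011,.013))]).round(0).tolist())
```

```text
328.13150263855374
0 [(np.float64(-17.0), np.float64(-60.0)), (np.float64(-17.0), np.float64(60.0)), (np.float64(-57.0), np.float64(-95.0)), (np.float64(-57.0), np.float64(95.0)), (np.float64(-45.0), np.float64(108.0)), (np.float64(-60.0), np.float64(149.0))]
0.013 [(np.float64(-10.0), np.float64(-56.0)), (np.float64(-11.0), np.float64(56.0)), (np.float64(-48.0), np.float64(-88.0)), (np.float64(-48.0), np.float64(88.0)), (np.float64(-36.0), np.float64(101.0)), (np.float64(-50.0), np.float64(139.0))]
0.03 [(np.float64(-2.0), np.float64(-50.0)), (np.float64(-2.0), np.float64(50.0)), (np.float64(-36.0), np.float64(-79.0)), (np.float64(-36.0), np.float64(79.0)), (np.float64(-25.0), np.float64(90.0)), (np.float64(-38.0), np.float64(125.0))]
0.04 [(np.float64(3.0), np.float64(-47.0)), (np.float64(3.0), np.float64(47.0)), (np.float64(-28.0), np.float64(-74.0)), (np.float64(-28.0), np.float64(74.0)), (np.float64(-19.0), np.float64(85.0)), (np.float64(-30.0), np.float64(116.0))]
0.05 [(np.float64(8.0), np.float64(-44.0)), (np.float64(8.0), np.float64(43.0)), (np.float64(-21.0), np.float64(-69.0)), (np.float64(-21.0), np.float64(69.0)), (np.float64(-12.0), np.float64(79.0)), (np.float64(-23.0), np.float64(108.0))]
0.06 [(np.float64(13.0), np.float64(-40.0)), (np.float64(13.0), np.float64(40.0)), (np.float64(-14.0), np.float64(-63.0)), (np.float64(-14.0), np.float64(64.0)), (np.float64(-6.0), np.float64(73.0)), (np.float64(-16.0), np.float64(100.0))]
-0.0425 [[208.0, 221.0], [210.0, 256.0], [203.0, 229.0], [205.0, 266.0]]
0.0425 [[353.0, 221.0], [351.0, 256.0], [358.0, 229.0], [356.0, 266.0]]
-0.057 [[183.0, 221.0], [186.0, 256.0], [176.0, 229.0], [180.0, 266.0]]
0.057 [[378.0, 221.0], [375.0, 256.0], [385.0, 229.0], [381.0, 266.0]]
```

Run:
```python
from h import *
from scipy.spatial.transform import Rotation as R
m=robot.camera_model("scene");s=robot.read_state();M=R.from_quat(s["eef_rot"]).as_matrix();p=np.array(s["position"])
for y in(-.05,.05):
    print(y,[(h,px(m,[p+M@[0,y,-h]]).round(0).tolist()) for h in(0,.013,.03,.05)])
i=robot.get_image("scene")
P=px(m,[p])[0];c=i[int(P[1])-60:int(P[1])+30,int(P[0])-60:int(P[0])+60];c=cv2.resize(c,None,fx=5,fy=5,interpolation=cv2.INTER_CUBIC)
for y in(-.057,-.0425,.0425,.057):
  for h,col in((0,(0,0,255)),(.013,(0,255,0)),(.05,(255,0,0))):
    q=px(m,[p+M@[0,y,-h]])[0]-np.floor(P)+[60,60];cv2.circle(c,tuple(int(v) for v in q*5),4,col,-1)
cv2.imwrite("pics/s3.png",c)
```

```text
-0.05 [(0, [[274.0, 170.0]]), (0.013, [[275.0, 167.0]]), (0.03, [[275.0, 162.0]]), (0.05, [[275.0, 157.0]])]
0.05 [(0, [[268.0, 191.0]]), (0.013, [[268.0, 187.0]]), (0.03, [[268.0, 183.0]]), (0.05, [[268.0, 177.0]])]
```

View pics/s3.png

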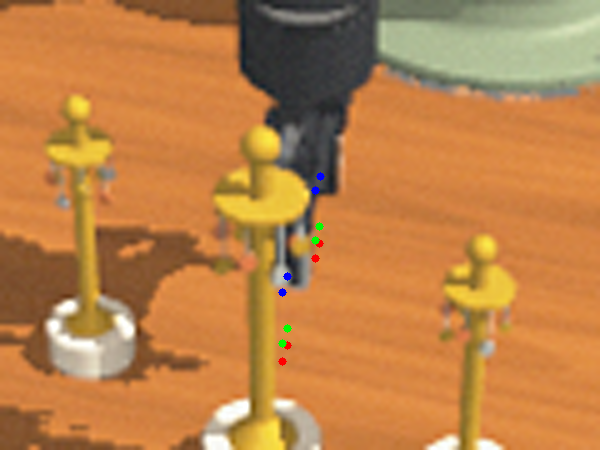

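The near fingertip in the scene picture sits at about (290,285) in the crop, on the blue h = 50 mm mark. That puts the open tips well above the reported TCP, and the wrist view agrees. I'll go down gently and watch the force.

Emit:
drive_tool(commands=[{"jaw": 1,"tx": 0,"ty": 0,"tz": 0.4,"yaw": 0},{"jaw": 1,"tx": 0,"ty": 0,"tz": 0.8,"yaw": 0},{"jaw": 1,"tx": 0,"ty": 0,"tz": 1.0,"yaw": 0},{"jaw": 1,"tx": 0,"ty": 0,"tz": 1.0,"yaw": 0}])

```text
time: 3.13
position: [0.4168, -0.0235, 0.0061]
eef_rot: [0.67, 0.742, 0.001, 0.0]
wrist_force: [-0.5, 0.2, 0.1]
opening: 0.0852
```

Emit:
drive_tool(commands=[{"jaw": 1,"tx": 0,"ty": 0,"tz": 0.2,"yaw": 0},{"jaw": 1,"tx": 0,"ty": 0,"tz": 0.4,"yaw": 0},{"jaw": 1,"tx": 0,"ty": 0,"tz": 0.5,"yaw": 0}])

```text
time: 3.38
position: [0.4167, -0.0235, 0.0009]
eef_rot: [0.67, 0.742, 0.001, -0.0]
wrist_force: [0.3, -0.0, -0.1]
opening: 0.0854
```

Emit:
drive_tool(commands=[{"jaw": 1,"tx": 0,"ty": 0,"tz": 0.2,"yaw": 0},{"jaw": 1,"tx": 0,"ty": 0,"tz": 0.4,"yaw": 0},{"jaw": 1,"tx": 0,"ty": 0,"tz": 0.5,"yaw": 0}])

```text
time: 3.63
position: [0.4166, -0.0234, -0.0044]
eef_rot: [0.67, 0.743, 0.001, -0.0]
wrist_force: [-0.0, 0.4, -0.1]
opening: 0.085
```

Emit:
drive_tool(commands=[{"jaw": 1,"tx": 0,"ty": 0,"tz": 0.2,"yaw": 0},{"jaw": 1,"tx": 0,"ty": 0,"tz": 0.4,"yaw": 0},{"jaw": 1,"tx": 0,"ty": 0,"tz": 0.5,"yaw": 0}])

```text
time: 3.88
position: [0.4165, -0.0234, -0.0097]
eef_rot: [0.67, 0.742, 0.001, -0.0]
wrist_force: [1.0, 0.2, -0.3]
opening: 0.0853
```

Emit:
drive_tool(commands=[{"jaw": 1,"tx": 0,"ty": 0,"tz": 0.1,"yaw": 0},{"jaw": 1,"tx": 0,"ty": 0,"tz": 0.3,"yaw": 0},{"jaw": 1,"tx": 0,"ty": 0,"tz": 0.3,"yaw": 0}])

```text
time: 4.13
position: [0.4164, -0.0233, -0.013]
eef_rot: [0.67, 0.743, 0.001, -0.0]
wrist_force: [-0.3, 0.3, -0.8]
opening: 0.0852
```

Emit:
drive_tool(commands=[{"jaw": 1,"tx": 0,"ty": 0,"tz": 0.1,"yaw": 0},{"jaw": 1,"tx": 0,"ty": 0,"tz": 0.3,"yaw": 0},{"jaw": 1,"tx": 0,"ty": 0,"tz": 0.3,"yaw": 0}])

```text
time: 4.38
position: [0.4163, -0.0233, -0.0162]
eef_rot: [0.67, 0.743, 0.0, -0.0]
wrist_force: [-0.6, 0.5, -0.5]
opening: 0.0854
```

Run:
```python
from h import *
from scipy.spatial.transform import Rotation as R
m=robot.camera_model("scene");s=robot.read_state();M=R.from_quat(s["eef_rot"]).as_matrix();p=np.array(s["position"]);print(p,s["wrist_force"])
i=robot.get_image("scene")
P=px(m,[p])[0];c=i[int(P[1])-60:int(P[1])+30,int(P[0])-40:int(P[0])+40];c=cv2.resize(c,None,fx=5,fy=5,interpolation=cv2.INTER_CUBIC)
for y in(-.05,.05):
  for h,col in((.013,(0,255,0)),(.05,(255,0,0))):
    q=px(m,[p+M@[0,y,-h]])[0]-np.floor(P)+[40,60];cv2.circle(c,tuple(int(v) for v in q*5),3,col,-1)
w=robot.get_image("wrist")[:450,:]
cv2.imwrite("pics/s4.png",np.hstack([c,cv2.resize(w,(400,300))[:,:] if 0 else cv2.copyMakeBorder(cv2.resize(w,(400,300)),0,150,0,0,0)]))
```

```text
[ 0.41634229 -0.0233357  -0.01624493] [-0.6022896   0.49720106 -0.52455147]
```

View pics/s4.png

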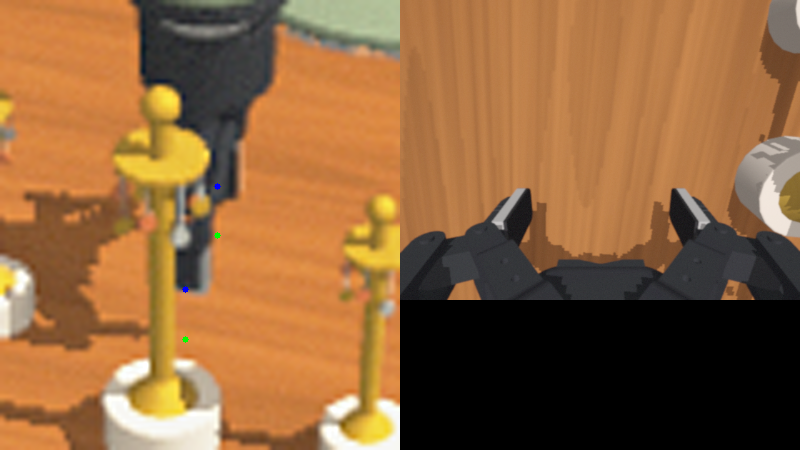

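The new picture confirms it: with the TCP reading -16 mm there is no contact, and the near tip (crop ≈ 195,290) again matches h ≈ 50 mm, so z ≈ 34 mm. I'll keep going down gently until the tips are about 10 mm up.

Emit:
drive_tool(commands=[{"jaw": 1,"tx": 0,"ty": 0,"tz": 0.4,"yaw": 0},{"jaw": 1,"tx": 0,"ty": 0,"tz": 0.8,"yaw": 0},{"jaw": 1,"tx": 0,"ty": 0,"tz": 1.0,"yaw": 0},{"jaw": 1,"tx": 0,"ty": 0,"tz": 1.0,"yaw": 0}])

```text
time: 4.82
position: [0.4161, -0.0232, -0.0266]
eef_rot: [0.67, 0.743, 0.0, -0.001]
wrist_force: [-0.1, 0.6, -0.2]
opening: 0.0854
```

Emit:
drive_tool(commands=[{"jaw": 1,"tx": 0,"ty": 0,"tz": 0.2,"yaw": 0},{"jaw": 1,"tx": 0,"ty": 0,"tz": 0.4,"yaw": 0},{"jaw": 1,"tx": 0,"ty": 0,"tz": 0.5,"yaw": 0},{"jaw": 1,"tx": 0,"ty": 0,"tz": 0.5,"yaw": 0}])

```text
time: 5.15
position: [0.416, -0.0232, -0.0318]
eef_rot: [0.67, 0.743, 0.0, -0.001]
wrist_force: [-1.3, -0.1, -0.4]
opening: 0.0856
```

Emit:
drive_tool(commands=[{"jaw": 1,"tx": 0,"ty": 0,"tz": 0.2,"yaw": 0},{"jaw": 1,"tx": 0,"ty": 0,"tz": 0.4,"yaw": 0},{"jaw": 1,"tx": 0,"ty": 0,"tz": 0.5,"yaw": 0},{"jaw": 1,"tx": 0,"ty": 0,"tz": 0.5,"yaw": 0}])

```text
time: 5.48
position: [0.4158, -0.0232, -0.037]
eef_rot: [0.67, 0.743, -0.0, -0.001]
wrist_force: [-1.2, -0.3, 0.3]
opening: 0.0852
```

```bash
python3 st.py
cat > ov.py <<'E'
from h import *
import sys
from scipy.spatial.transform import Rotation as R
s=robot.read_state();M=R.from_quat(s["eef_rot"]).as_matrix();p=np.array(s["position"])
out=[]
for n,r in(("scene",(205,125,80,90)),("top",(280,165,80,90))):
    m=robot.camera_model(n);i=robot.get_image(n);x,y,w,h=r
    c=cv2.resize(i[y:y+h,x:x+w],None,fx=5,fy=5,interpolation=cv2.INTER_CUBIC)
    for yy,hh in((.057,.05),(.0425,.05)):
        q=(px(m,[p+M@[0,yy,-hh]])[0]-[x,y]+.5)*5;cv2.circle(c,tuple(int(v) for v in q),3,(255,0,0),-1)
    out.append(c)
cv2.imwrite(sys.argv[1],np.hstack(out))
E
python3 ov.py pics/s5.png
```

```text
5.4833 [ 0.4158 -0.0232 -0.037 ] F [-1.2 -0.3  0.3] q7 -0.58 y-axis ang 0.1033 open 0.08518388706097187 z [-0.001  0.001 -1.   ]
```

View pics/s5.png

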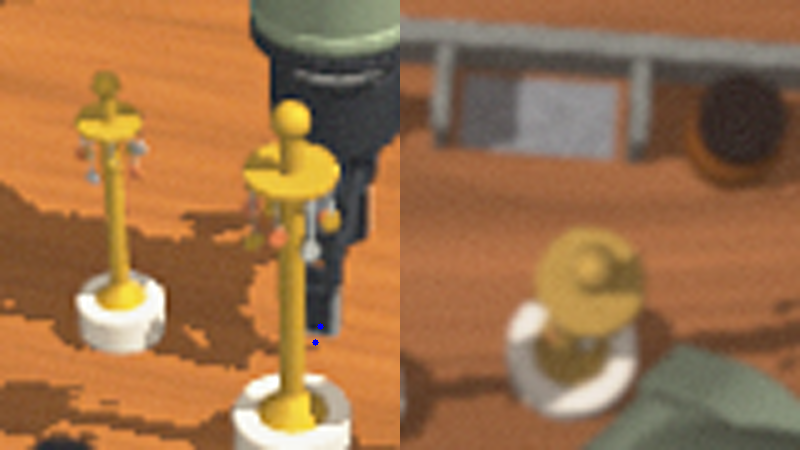

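Emit:
drive_tool(commands=[{"jaw": 1,"tx": 0,"ty": 0.5,"tz": 0.3,"yaw": 0},{"jaw": 1,"tx": 0,"ty": 1,"tz": 0.3,"yaw": 0},{"jaw": 1,"tx": 0,"ty": 1.5,"tz": 0.3,"yaw": 0},{"jaw": 1,"tx": 0,"ty": 2.0,"tz": 0.3,"yaw": 0},{"jaw": 1,"tx": 0,"ty": 2.5,"tz": 0.3,"yaw": 0},{"jaw": 1,"tx": 0,"ty": 3.0,"tz": 0.3,"yaw": 0},{"jaw": 1,"tx": 0,"ty": 3.4,"tz": 0.3,"yaw": 0},{"jaw": 1,"tx": 0,"ty": 3.8,"tz": 0.3,"yaw": 0}])

```text
time: 6.25
position: [0.4541, -0.0192, -0.0399]
eef_rot: [0.67, 0.743, 0.0, -0.001]
wrist_force: [-0.9, 0.6, 0.2]
opening: 0.0857
```

Emit:
drive_tool(commands=[{"jaw": 1,"tx": 0,"ty": 0.3,"tz": 0,"yaw": 0},{"jaw": 1,"tx": 0,"ty": 0.6,"tz": 0,"yaw": 0},{"jaw": 1,"tx": 0,"ty": 0.9,"tz": 0,"yaw": 0},{"jaw": 1,"tx": 0,"ty": 1.2,"tz": 0,"yaw": 0},{"jaw": 1,"tx": 0,"ty": 1.5,"tz": 0,"yaw": 0},{"jaw": 1,"tx": 0,"ty": 1.8,"tz": 0,"yaw": 0},{"jaw": 1,"tx": 0,"ty": 2.1,"tz": 0,"yaw": 0},{"jaw": 1,"tx": 0,"ty": 2.4,"tz": 0,"yaw": 0}])

```text
time: 6.92
position: [0.4782, -0.0168, -0.0399]
eef_rot: [0.67, 0.743, 0.0, -0.001]
wrist_force: [-3.6, -0.5, 0.5]
opening: 0.0857
```

```bash
python3 st.py;python3 ov.py pics/s6.png
```

```text
6.9167 [ 0.4782 -0.0168 -0.0399] F [-3.6 -0.5  0.5] q7 -0.52 y-axis ang 0.1032 open 0.0856757622107487 z [-0.001  0.001 -1.   ]
```

View pics/s6.png

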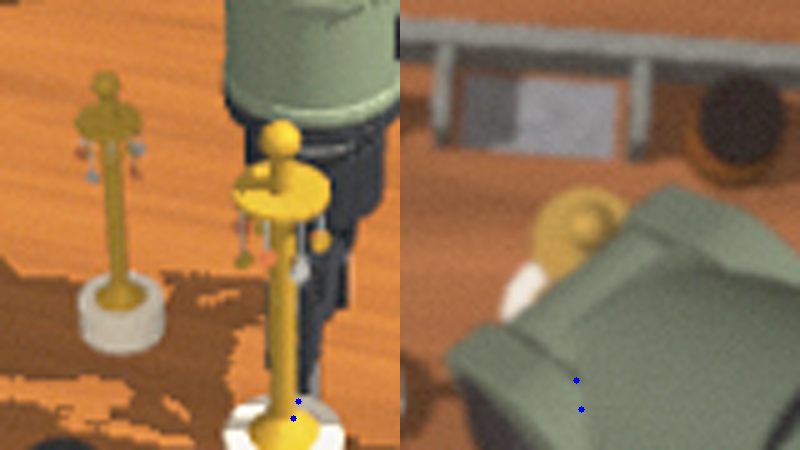

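The stand is upright and moving, with about 3.6 N of push. The finger is behind the foot (scene crop ≈ 300,400). I'll continue, and track the finial in the scene camera by template matching.

Emit:
drive_tool(commands=[{"jaw": 1,"tx": 0,"ty": 0.4,"tz": 0,"yaw": 0},{"jaw": 1,"tx": 0,"ty": 0.8,"tz": 0,"yaw": 0},{"jaw": 1,"tx": 0,"ty": 1.2,"tz": 0,"yaw": 0},{"jaw": 1,"tx": 0,"ty": 1.6,"tz": 0,"yaw": 0},{"jaw": 1,"tx": 0,"ty": 2.0,"tz": 0,"yaw": 0},{"jaw": 1,"tx": 0,"ty": 2.4,"tz": 0,"yaw": 0},{"jaw": 1,"tx": 0,"ty": 2.8,"tz": 0,"yaw": 0},{"jaw": 1,"tx": 0,"ty": 3.2,"tz": 0,"yaw": 0},{"jaw": 1,"tx": 0,"ty": 3.6,"tz": 0,"yaw": 0},{"jaw": 1,"tx": 0,"ty": 4.0,"tz": 0,"yaw": 0}])

```text
time: 7.85
position: [0.5189, -0.0125, -0.0399]
eef_rot: [0.67, 0.743, 0.0, -0.001]
wrist_force: [-2.6, -1.2, -0.4]
opening: 0.0854
```

```bash
python3 st.py
cat > tr.py <<'E'
from h import *
q=np.array([.66546,.0023]);a=-.117
def loc(i):  # finial: topmost yellow blob; disc+finial by hsv
    h=cv2.cvtColor(i,cv2.COLOR_BGR2HSV);k=((h[...,0]>18)&(h[...,0]<32)&(h[...,1]>150)&(h[...,2]>90)).astype(np.uint8);k[:,:235]=0;k[:,292:]=0;k[:125]=0;k[250:]=0
    rows=np.where(k.sum(1)>=3)[0];t=rows[0];u=np.where(k[t:t+5])[1].mean();return u,t
def rel(xy):
    e=np.array(xy)-q;return (np.array([np.cos(a)*e[0]+np.sin(a)*e[1],-np.sin(a)*e[0]+np.cos(a)*e[1]])*1000).round(1)
m=robot.camera_model("scene")
for n,i in(("start",cv2.imread("pics/scene0.png")),("now",robot.get_image("scene"))):
    u,t=loc(i);w=at(m,u,t,.226);print(n,u,t,w,"rack frame mm",rel(w))
E
python3 tr.py
```

```text
7.85 [ 0.5189 -0.0125 -0.0399] F [-2.6 -1.2 -0.4] q7 -0.48 y-axis ang 0.1031 open 0.08541596331134617 z [-0.     0.001 -1.   ]
start 262.77142857142854 146 [ 0.5505 -0.0057] rack frame mm [-113.2  -21.4]
now 256.3333333333333 159 [ 0.6063 -0.0036] rack frame mm [-58.1 -12.8]
```

Emit:
drive_tool(commands=[{"jaw": 1,"tx": 0.05,"ty": 0.4,"tz": 0,"yaw": 0},{"jaw": 1,"tx": 0.1,"ty": 0.8,"tz": 0,"yaw": 0},{"jaw": 1,"tx": 0.15,"ty": 1.2,"tz": 0,"yaw": 0},{"jaw": 1,"tx": 0.2,"ty": 1.6,"tz": 0,"yaw": 0},{"jaw": 1,"tx": 0.25,"ty": 2.0,"tz": 0,"yaw": 0},{"jaw": 1,"tx": 0.3,"ty": 2.4,"tz": 0,"yaw": 0},{"jaw": 1,"tx": 0.35,"ty": 2.8,"tz": 0,"yaw": 0},{"jaw": 1,"tx": 0.4,"ty": 3.2,"tz": 0,"yaw": 0},{"jaw": 1,"tx": 0.45,"ty": 3.6,"tz": 0,"yaw": 0},{"jaw": 1,"tx": 0.5,"ty": 4.0,"tz": 0,"yaw": 0}])

```text
time: 8.73
position: [0.5594, -0.0032, -0.0398]
eef_rot: [0.67, 0.743, 0.001, -0.0]
wrist_force: [-2.6, -0.3, -0.4]
opening: 0.0851
```

```bash
python3 st.py;python3 tr.py
```

```text
8.7333 [ 0.5594 -0.0032 -0.0398] F [-2.6 -0.3 -0.4] q7 -0.46 y-axis ang 0.103 open 0.08511329156434394 z [ 0.     0.002 -1.   ]
start 262.77142857142854 146 [ 0.5505 -0.0057] rack frame mm [-113.2  -21.4]
now 254.14705882352942 169 [0.6447 0.0038] rack frame mm [-20.8  -0.9]
```

Emit:
drive_tool(commands=[{"jaw": 1,"tx": 0,"ty": 0.3,"tz": 0,"yaw": 0},{"jaw": 1,"tx": 0,"ty": 0.6,"tz": 0,"yaw": 0},{"jaw": 1,"tx": 0,"ty": 0.9,"tz": 0,"yaw": 0},{"jaw": 1,"tx": 0,"ty": 1.2,"tz": 0,"yaw": 0},{"jaw": 1,"tx": 0,"ty": 1.4,"tz": 0,"yaw": 0},{"jaw": 1,"tx": 0,"ty": 1.5,"tz": 0,"yaw": 0}])

```text
time: 9.28
position: [0.5754, -0.0013, -0.0398]
eef_rot: [0.67, 0.743, 0.001, -0.0]
wrist_force: [-2.4, 0.5, -1.1]
opening: 0.0856
```

Emit:
drive_tool(commands=[{"jaw": 1,"tx": 0,"ty": 0.1,"tz": 0,"yaw": 0},{"jaw": 1,"tx": 0,"ty": 0.2,"tz": 0,"yaw": 0}])

```text
time: 9.45
position: [0.5774, -0.0011, -0.0398]
eef_rot: [0.67, 0.743, 0.001, -0.0]
wrist_force: [-1.7, -0.0, -0.5]
opening: 0.0851
```

Emit:
drive_tool(commands=[{"jaw": 1,"tx": 0,"ty": 0.1,"tz": 0,"yaw": 0},{"jaw": 1,"tx": 0,"ty": 0.2,"tz": 0,"yaw": 0}])

```text
time: 9.62
position: [0.5795, -0.0009, -0.0397]
eef_rot: [0.67, 0.743, 0.001, -0.0]
wrist_force: [-1.3, 0.1, -0.7]
opening: 0.0857
```

```bash
python3 st.py;python3 tr.py
```

```text
9.6167 [ 0.5795 -0.0009 -0.0397] F [-1.3  0.1 -0.7] q7 -0.44 y-axis ang 0.1031 open 0.08574701315963806 z [ 0.001  0.002 -1.   ]
start 262.77142857142854 146 [ 0.5505 -0.0057] rack frame mm [-113.2  -21.4]
now 252.45454545454547 174 [0.6635 0.0062] rack frame mm [-2.4  3.6]
```

Emit:
drive_tool(commands=[{"jaw": 1,"tx": 0,"ty": 0.1,"tz": 0,"yaw": 0},{"jaw": 1,"tx": 0,"ty": 0.1,"tz": 0,"yaw": 0}])

```text
time: 9.83
position: [0.5807, -0.0007, -0.0397]
eef_rot: [0.67, 0.743, 0.001, -0.0]
wrist_force: [-1.9, -0.7, 0.2]
opening: 0.0855
```

Emit:
drive_tool(commands=[{"jaw": 1,"tx": 0,"ty": 0.1,"tz": 0,"yaw": 0},{"jaw": 1,"tx": 0,"ty": 0.1,"tz": 0,"yaw": 0}])

```text
time: 10.0
position: [0.5808, -0.0008, -0.0398]
eef_rot: [0.67, 0.743, 0.0, -0.001]
wrist_force: [-9.3, -0.8, 5.2]
opening: 0.0853
```

Emit:
drive_tool(commands=[{"jaw": 1,"tx": 0,"ty": 0.1,"tz": 0,"yaw": 0},{"jaw": 1,"tx": 0,"ty": 0.1,"tz": 0,"yaw": 0}])

```text
time: 10.17
position: [0.5806, -0.0008, -0.0398]
eef_rot: [0.67, 0.743, -0.001, -0.001]
wrist_force: [-10.5, 0.0, 8.1]
opening: 0.0854
```

The push force jumped to about 10 N and the tool stopped, so the foot is against the back wall. I'll back off straight.

Emit:
drive_tool(commands=[{"jaw": 1,"tx": 0,"ty": -0.3,"tz": 0,"yaw": 0},{"jaw": 1,"tx": 0,"ty": -0.8,"tz": 0,"yaw": 0},{"jaw": 1,"tx": 0,"ty": -1.8,"tz": 0,"yaw": 0},{"jaw": 1,"tx": -0.2,"ty": -3.5,"tz": 0,"yaw": 0},{"jaw": 1,"tx": -0.4,"ty": -5.5,"tz": 0,"yaw": 0},{"jaw": 1,"tx": -0.6,"ty": -8,"tz": 0,"yaw": 0},{"jaw": 1,"tx": -0.6,"ty": -11,"tz": 0,"yaw": 0},{"jaw": 1,"tx": -0.6,"ty": -14,"tz": 0,"yaw": 0},{"jaw": 1,"tx": -0.6,"ty": -16,"tz": -1,"yaw": 0},{"jaw": 1,"tx": -0.6,"ty": -16.5,"tz": -5,"yaw": 0},{"jaw": 1,"tx": -0.6,"ty": -16.5,"tz": -8,"yaw": 0},{"jaw": 1,"tx": -0.6,"ty": -16.5,"tz": -8,"yaw": 0}])

```text
time: 11.17
position: [0.4191, -0.024, 0.0449]
eef_rot: [0.67, 0.743, 0.001, 0.001]
wrist_force: [2.2, -0.4, -0.1]
opening: 0.085
```

```bash
python3 st.py;python3 tr.py;python3 - <<'E'
from h import *
out=[]
for n,(x,y,w,h) in(("scene",(185,130,133,150)),("top",(240,150,133,150))):
    out.append(cv2.resize(robot.get_image(n)[y:y+h,x:x+w],None,fx=3,fy=3,interpolation=cv2.INTER_CUBIC))
cv2.imwrite("pics/s7.png",np.hstack(out))
m=robot.camera_model("top")
E
```

```text
11.1667 [ 0.4191 -0.024   0.0449] F [ 2.2 -0.4 -0.1] q7 -0.44 y-axis ang 0.1032 open 0.08503310447773088 z [ 0.003  0.    -1.   ]
start 262.77142857142854 146 [ 0.5505 -0.0057] rack frame mm [-113.2  -21.4]
now 252.6 175 [0.6669 0.0076] rack frame mm [0.8 5.4]
```

View pics/s7.png

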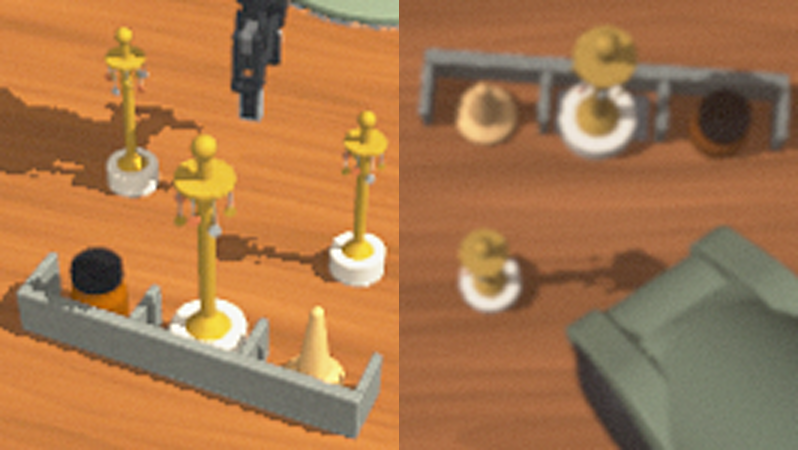

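The stand is upright in the middle bay (top crop ≈ 597,118) with its foot against the back wall. The cone, jar and small stands look undisturbed, and the gripper is clear.

```bash
python3 -c "
from rig import robot
print(robot.job_done())"
```

```text
the job is handed in; nothing more can be done
None
```

The tall charm stand is in the empty middle bay, upright, with its foot against the back wall, and I've handed the job in at about 11 s of the 64 s. I pushed it on the white foot with the back of one open finger, without gripping it. When the foot reached the wall the push force rose from about 2 N to about 10 N and the tool stopped, so I backed the arm clear.

**Last checks:**
- **Position:** the final picture and finial tracking put the stand within about 1 mm of touching the back wall and about 5 mm left of the bay's centre line.
- **Bystanders:** the ring cone, cream jar and the two smaller stands looked undisturbed in the final picture. The jewel box was outside that picture; the arm only crossed that side high up, well clear of it, so I didn't check it separately.

**What disagreed:**
- **Fingertip height:** the open fingertips sat about 50 mm above the reported TCP, not the 13 mm that the stated geometry allows. Two cameras showed this, and there was no contact at negative z. I set the pushing height from the images, which meant a reported z of about -40 mm.
- **Final contact force:** when the foot reached the wall, the wrist also showed about 8 N of upward force on the tool. I didn't find the cause, and it was gone once I backed off.

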